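# Shim the rocking stage level with a wedge

### The job

The black glass-topped stage rocks because one corner has no pad under its foot. Push the red wedge along the bench, thin edge first, under that foot until the stage is level and no longer rocks, then press down on the yellow disc above the foot to check that it stays level, and back off clear of everything. The wedge is only to be pushed, never lifted, and the ring gauge, the loupe and the screwdriver are to stay where they are.

Things in the scene. Friction and masses are not known exactly. Their poses are not given: they have to be found in the camera images.
- stage_base: three blue pads (36 mm across, 8 mm thick, fixed to the bench) that carry the stage. Origin on the bench under the middle of the stage, z up. Pads at (-70,-100), (70,100), (-70,100) mm in its x, y; the place at (70,-100) has none.
- deck_top (a point): middle of the stage's glass top. The stage is a black slab 200 mm (x) by 260 mm (y), axes as stage_base; when level its underside is 20 and its top 52 mm above the bench. A grey drive housing (50 by 90 mm, top 47 mm high) sits on its +x face near the padless corner. The stage cannot slide, only rock.
- deck (a joint): rocking about the line through the pads at (-70,-100) and (70,100): 0 = level, on all three pads (hard stop); grows as the padless corner sinks, to 0.068 rad where that foot is on the bench. It sinks there by its own weight; lifting the foot takes about 3 to 6 N.
- short_foot: the steel foot over the place with no pad: round, 28 mm across, with a domed underside (dome radius 30 mm, rim 3.5 mm higher than the lowest point). Origin at the lowest point of the dome, 8 mm above the bench when the stage is level and on the bench when it is tilted; 30 mm inside the slab's edges in both directions. It tilts with the stage.
- press_pad: yellow disc, 26 mm across and 4 mm thick, on top of the stage straight above the short foot. Origin at the centre of its underside: its top is 4 mm higher, 56 mm above the bench when the stage is level.
- wedge: red wedge lying flat, 110 mm long (x), 50 mm wide (y), about 70 g. Origin mid-underside; x points to the thin edge (2 mm thick, x = +55 mm); upright heel face, 18 mm high, at x = -55 mm. Even slope. Starts with the thin edge roughly towards the short foot, off line. Level is reached with the thin edge about 40 mm past the foot's centre; there it jams against a firm stop and stays when let go.
- ring_gauge: bystander: steel ring, 50 mm across, 16 mm high, loose on the bench; origin at the centre of its underside
- loupe: bystander: black magnifier, a stubby cylinder 36 mm across, 42 mm high, standing loose; origin at the centre of its underside
- screwdriver: bystander: green-handled screwdriver, 150 mm long, lying loose along its own x; origin under its middle
Things that resemble listed ones, but are neither listed nor needed, are in the scene too. Of the things like the wedge, leave any that is grey or pink; of the rest the larger one is meant.

How it is judged:
By the outcome, as a careful person would: the job done as asked, in the order asked, and still so for the second after the job is handed in, with the robot touching nothing.
It also fails if it takes over 59 s, if anything falls off the work surface, if the arm or the gripper's body presses on something with over 40 N, if the wrist force passes 120 N, or if a joint passes its speed limit or range.

### The arm

A 6-joint arm with a two-finger parallel gripper is mounted at the origin on the work surface. World frame = base frame: x ahead of the robot, y to its left, z up, the work surface at z = 0. Lengths are in m, angles in degrees, forces in N, time in s.
With the tool pointing down it reaches from about 0.35 to 0.875 m from the base axis. Payload 4.2 kg.
Tool frame: the origin (TCP) lies midway between the tips of the shut fingers; the grasp point (between the pads) lies 19 mm behind it; z points along the fingers, x is the direction in which the jaws open and shut, and the axes are right-handed (so a half turn about z gives the same grasp; the last joint's range is limited). The gripper opens to 87 mm and grips with 3 to 60 N. Pads are 19 mm wide; open, the fingers measure 117 mm over their backs; the gripper's body (75 mm by 190 mm) begins 51 mm behind the grasp point.
Start: joints at [82.197, 22.042, 0.453, 0, -68.411, -14.817], TCP at [0.24, 0.577, 0.223] pointing down, gripper open.
Joint ranges: [-179.83, 179.83], [-69.29, 118.12], [-61.27, 80.66], [-181.25, 117.63], [-171.15, -9.14], [-177.46, 177.46]. Speed limits (degrees/s): [159.86, 159.86, 180, 180, 180, 180].

### API

Orientations are given as a 3x3 rotation matrix whose columns are the frame's x, y, z axes.
In Python, from station import sense, capture, finish_job, find_in gives the robot as it stands.
- The arm moves only by the shell command python3 -m creep 'ROWS'. ROWS is JSON, a list of rows, each a list of 7 numbers: the shift along the tool's x, y, z in mm, then the turn, a rotation vector about the tool's x, y, z in degrees, then the opening, from 0 (shut) to 1 (fully open). A call has exactly 10 rows; each row shifts and turns the commanded pose from where the row before left it, along the tool's axes as they then stand; what a row does not reach is not made up. A row lasts 1/8 s, in which the tool goes at most 62.5 mm and 10.7 degrees, less where a joint would pass 70% of its speed; a pose out of reach is approached as far as the arm can. A call with a gripper value outside its range is refused whole. The fingers move at their own pace and stop on an object; the grip force is fixed at half the most. Time passes only in rows, so rows that do not move let the fingers close, or fill a call up. It gives the time, the measured TCP pose, the force and the opening at its end, in the units of the state.
- sense(): the state, without advancing time (a new reading comes with each control period).
- capture(name): name is "side" or "top"; returns a dict with "color" (420x560x3 uint8, blue, green, red), "vertical_fov" (degrees; the focal length in pixels is half the picture's height over the tangent of half this angle, whatever the lens; pixels are square), "cx", "cy" (the principal point, pixels), "R" (3x3) and "t" (3): a world point X has camera coordinates R X + t. Camera axes: x right, y down, z forward; pixel columns grow to the right and rows downward; lengths in m; the calibration is good to about 2 mm. A picture is of the moment at which its call begins. There is no depth.
- finish_job(): hands the job in, once; it reports no verdict.
Trained networks look in the newest picture that a camera, given by its name, has taken for a name from the list of things; names that differ only in an ending like _2 or _b are one class to them, and where a whole thing is asked for, a point or a joint stands for the part that bears it (a point fixed in the world has none). Each returns a list of dicts, best first, with "p" (0 to 1); they miss things now and then, are a little off and sometimes report something else, mostly with a low value. They report only what shows in the picture. A call takes as long as a camera call. They do not tell look-alikes from the thing itself.
- find_in(camera, name): "xy" ([column, row] in pixels, amid what is visible of it).
The state is a dict: "time_s": time; "joints": joint angles; "joint_velocities": joint speeds; "effort": joint torques, N m; "tcp_pos": TCP position; "ee_rot": TCP orientation; "wrist_force": force on the tool from outside, world axes, zero at the start; "moment": the same for the moment, N m; "gripper_width": opening from 0.0 (shut) to 1.0 (fully open).
Only numpy, scipy, OpenCV 4.12 (cv2) and the standard library are available. Lean on these libraries where they do the work, as an engineer would, in place of code of your own. Each camera call takes 0.05 s, during which the arm holds its last target. There are 200 camera calls.

## Working session

There is one attempt and no reset: what is moved stays moved. The work goes in short steps, Python scripts to look and compute and a shell command to move; the robot and the scene stay as the last step left them, time stands still between calls to the robot, and variables do not carry over. Pictures are saved under pics/ and viewed, about 8 in all and at most 12, crops included, and the job is handed in when it is done.

```bash
mkdir -p pics
cat > h.py <<'E'
import numpy as np, cv2
from station import sense, capture, find_in
def K(c):
    f=c["color"].shape[0]/2/np.tan(np.radians(c["vertical_fov"])/2); return f,c["cx"],c["cy"]
def back(c,uv,z):
    f,cx,cy=K(c); R=np.array(c["R"]);t=np.array(c["t"])
    d=R.T@np.array([(uv[0]-cx)/f,(uv[1]-cy)/f,1]); o=-R.T@t
    return o+d*(z-o[2])/d[2]
def proj(c,X):
    f,cx,cy=K(c); p=np.array(c["R"])@np.array(X)+np.array(c["t"]); return [f*p[0]/p[2]+cx,f*p[1]/p[2]+cy]
E
python3 - <<'E'
from h import *
ims=[]
for n in ("top","side"):
    c=capture(n); cv2.imwrite(f"pics/{n}0.png",c["color"])
    print(n,c["vertical_fov"],c["cx"],c["cy"],np.round(-np.array(c["R"]).T@np.array(c["t"]),3))
    for o in ("wedge","deck_top","short_foot","press_pad","stage_base","ring_gauge","loupe","screwdriver"):
        for r in find_in(n,o)[:4]:
            print(o,round(r["p"],2),np.round(r["xy"]),np.round(back(c,r["xy"],0.0),3)[:2])
s=sense();print({k:np.round(v,3) for k,v in s.items()})
E
```

```text
top 50.31873701549211 279.88638066507065 206.08715612675266 [0.36  0.02  1.014]
wedge 0.98 [371. 209.] [ 0.523 -0.173]
wedge 0.82 [401. 306.] [ 0.305 -0.234]
wedge 0.75 [396. 249.] [ 0.431 -0.228]
wedge 0.56 [428. 159.] [ 0.641 -0.307]
deck_top 0.77 [271. 212.] [0.512 0.056]
short_foot 0.56 [351. 256.] [ 0.413 -0.124]
stage_base 0.82 [276. 210.] [0.518 0.044]
ring_gauge 0.71 [370. 141.] [ 0.684 -0.175]
loupe 0.79 [350. 259.] [ 0.407 -0.122]
screwdriver 0.66 [180. 175.] [0.599 0.271]
side 43.448201763505644 273.48372411477794 217.99282063720918 [ 0.355 -0.742  0.936]
wedge 0.86 [180. 355.] [ 0.302 -0.223]
wedge 0.68 [358. 361.] [ 0.637 -0.309]
wedge 0.6 [243. 343.] [ 0.426 -0.224]
wedge 0.55 [287. 310.] [ 0.53  -0.167]
deck_top 0.87 [258. 230.] [0.516 0.059]
press_pad 0.6 [287. 250.] [ 0.568 -0.014]
stage_base 0.67 [261. 230.] [0.521 0.058]
stage_base 0.24 [257. 229.] [0.513 0.064]
ring_gauge 0.82 [353. 300.] [ 0.672 -0.172]
loupe 0.67 [227. 296.] [ 0.413 -0.109]
screwdriver 0.64 [271. 162.] [0.597 0.291]
{'time_s': np.float64(0.9), 'joints': array([ 82.197,  22.042,   0.454,   0.   , -68.412, -14.818]), 'joint_velocities': array([ 0.087,  0.046,  0.057, -0.012, -0.015, -0.013]), 'effort': array([ 0.0000e+00, -3.9046e+01,  1.8762e+01,  4.2240e+00,  1.6000e-02,
       -0.0000e+00]), 'tcp_pos': array([0.24 , 0.577, 0.223]), 'ee_rot': array([[-0.385, -0.923,  0.   ],
       [-0.923,  0.385,  0.   ],
       [-0.   ,  0.   , -1.   ]]), 'wrist_force': array([ 0.708,  0.147, -0.267]), 'moment': array([0.021, 0.015, 0.046]), 'gripper_width': np.float64(1.0)}
```

View pics/top0.png

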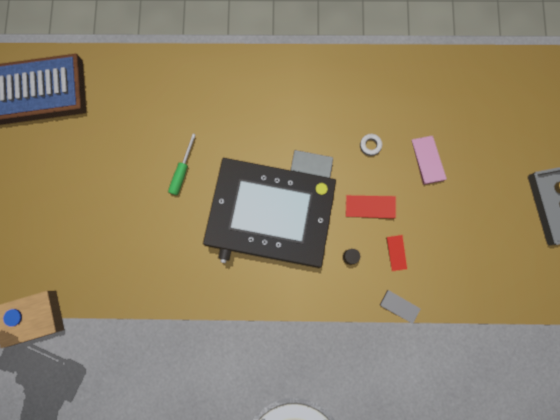

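View pics/side0.png

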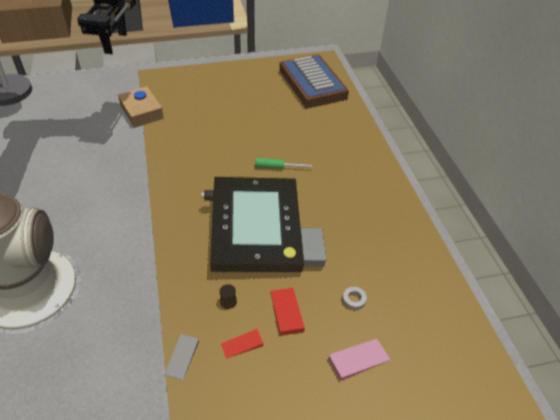

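The two top-view detections at (371,208) and (397,253) are both red. The grey (400,306), the grey housing (312,163) and the pink (428,160) are out. The larger red one at (371,208) fits, and its thin side faces the yellow disc at (321,188). I'll confirm that with a crop and fit the poses.

```bash
cat >> h.py <<'E'
from scipy.optimize import minimize
def W(x,y,a,P):
    c,s=np.cos(a),np.sin(a); P=np.array(P,float)
    return np.c_[x+c*P[:,0]-s*P[:,1], y+s*P[:,0]+c*P[:,1], P[:,2]]
WP=[(sx*.055,sy*.025,z) for sx in(-1,1) for sy in(-1,1) for z in ((0,.018) if sx<0 else (0,.002))]
def slabP(th):
    P=np.array([(sx*.1,sy*.13,z) for sx in(-1,1) for sy in(-1,1) for z in(.020,.052)])
    d=np.array([.07,.1,0])/np.hypot(.07,.1)
    R,_=cv2.Rodrigues(d*th); o=np.array([0,0,.008])
    if (R@np.array([.07,-.1,0]))[2]>0: R=R.T
    return (P-o)@R.T+o
def mask_red(im):
    h=cv2.cvtColor(im,cv2.COLOR_BGR2HSV); return (((h[...,0]<6)|(h[...,0]>174))&(h[...,1]>170)&(h[...,2]>70)).astype(np.uint8)
def mask_yel(im):
    h=cv2.cvtColor(im,cv2.COLOR_BGR2HSV); return ((h[...,0]>25)&(h[...,0]<36)&(h[...,1]>150)&(h[...,2]>130)).astype(np.uint8)
def mask_blk(im): return (im.max(2)<45).astype(np.uint8)
def comp(m,uv,r=25):
    n,l,st,ce=cv2.connectedComponentsWithStats(m)
    k=[i for i in range(1,n) if np.hypot(*(ce[i]-uv))<r and st[i][4]>20]
    k=max(k,key=lambda i:st[i][4]); return (l==k).astype(np.uint8),ce[k],st[k][4]
def sil(c,X):
    S=4; p=np.array([proj(c,q) for q in X]); h=cv2.convexHull(((p+.5)*S).astype(np.float32))
    m=np.zeros((420*S//1,560*S),np.uint8); cv2.fillConvexPoly(m,np.round(h*16).astype(np.int32),1,shift=4)
    return cv2.resize(m.astype(np.float32),(560,420),interpolation=cv2.INTER_AREA)
def fit(cs,ms,x0,P,wt=None):
    def L(v):
        return sum(np.abs(sil(c,W(v[0],v[1],v[2],P))-m).sum()/m.sum() for c,m in zip(cs,ms))
    best=min((minimize(L,[x0[0],x0[1],x0[2]+d],method="Nelder-Mead",options=dict(initial_simplex=np.array([x0[0],x0[1],x0[2]+d])+np.array([[0,0,0],[.01,0,0],[0,.01,0],[0,0,.1]]),xatol=2e-4,fatol=1e-4)) for d in(0,-.12)),key=lambda r:r.fun)
    return best.x,best.fun
def seg(name,z):
    return find_in(name,z)
E
python3 - <<'E'
from h import *
ct,cs=capture("top"),capture("side")
mt,e1,n1=comp(mask_red(ct["color"]),(371,208)); ms,e2,n2=comp(mask_red(cs["color"]),(287,310)); print(e1,n1,e2,n2)
for a0 in (np.pi/2,-np.pi/2): 
    for L,C,M in(("both",[ct,cs],[mt,ms]),("top",[ct],[mt]),("side",[cs],[ms])):
        v,f=fit(C,M,(.523,-.173,a0),WP); print("wedge",L,np.round(v,4),np.degrees(v[2]).round(1),round(f,3))
bl=[]
for c,u in((ct,(271,212)),(cs,(257,225))):
    m=mask_blk(c["color"]); m=cv2.morphologyEx(m,cv2.MORPH_CLOSE,np.ones((5,5)))
    m,e,n=comp(m,u,40); cn,_=cv2.findContours(m,0,2); m=cv2.fillPoly(np.zeros_like(m),cn,1); m=cv2.morphologyEx(m,cv2.MORPH_OPEN,np.ones((25,25)));bl.append(m); print(m.sum())
for L,i in(("both",[0,1]),("top",[0]),("side",[1])):
  for th in (.068,0):
    v,f=fit([[ct,cs][k] for k in i],[bl[k] for k in i],(.515,.05,-.1),slabP(th)); print("slab",L,th,np.round(v,4),round(f,4))
    F=W(*v,[(.07,-.1,0)])[0];print(" foot",F.round(4))
for c,u in((ct,(321,188)),(cs,(289,253))):
    m,e,n=comp(mask_yel(c["color"]),u); print("yel",e,n,back(c,e,.048).round(4))
a=cv2.resize(ct["color"][120:330,290:450],None,fx=2.8,fy=2.8,interpolation=3); b=cv2.resize(cs["color"][210:390,180:340],None,fx=2.1,fy=3.0*588/540*0+2.1,interpolation=3)
o=np.zeros((588,800,3),np.uint8);o[:a.shape[0],:a.shape[1]]=a;o[:b.shape[0],450:450+b.shape[1]]=b[:,:350];cv2.imwrite("pics/crop1.png",o)
E
```

```text
Traceback (most recent call last):
  File "h.py", line 30, in comp
    k=max(k,key=lambda i:st[i][4]); return (l==k).astype(np.uint8),ce[k],st[k][4]
ValueError: max() iterable argument is empty
```

```bash
cat > fit1.py <<'E'
from h import *
ct,cs=capture("top"),capture("side")
ht=cv2.cvtColor(ct["color"],40);hs=cv2.cvtColor(cs["color"],40)
print("hsv red",ht[208,371],ht[208,350],ht[253,397],hs[310,287],"yel",ht[188,321],hs[253,289],"blk",ct["color"][175,235],cs["color"][265,230],"wood",ht[300,250],hs[300,290-40],ht[160,350])
mt,e1,n1=comp(mask_red(ct["color"]),(371,208)); ms,e2,n2=comp(mask_red(cs["color"]),(287,310)); print(e1,n1,e2,n2)
for a0 in (np.pi/2,-np.pi/2): 
    for L,C,M in(("both",[ct,cs],[mt,ms]),("top",[ct],[mt]),("side",[cs],[ms])):
        v,f=fit(C,M,(.523,-.173,a0),WP); print("wedge",L,np.round(v,4),np.degrees(v[2]).round(1),round(f,3))
bl=[]
for c,u in((ct,(271,212)),(cs,(257,225))):
    m=mask_blk(c["color"]); m=cv2.morphologyEx(m,cv2.MORPH_CLOSE,np.ones((5,5)))
    m,e,n=comp(m,u,40); cn,_=cv2.findContours(m,0,2); m=cv2.fillPoly(np.zeros_like(m),cn,1); m=cv2.morphologyEx(m,cv2.MORPH_OPEN,np.ones((25,25)));bl.append(m); print(m.sum())
for L,i in(("both",[0,1]),("top",[0]),("side",[1])):
  for th in (.068,0):
    v,f=fit([[ct,cs][k] for k in i],[bl[k] for k in i],(.515,.05,-.1),slabP(th)); print("slab",L,th,np.round(v,4),round(f,4))
    F=W(*v,[(.07,-.1,0)])[0];print(" foot",F.round(4))
for c,u in((ct,(321,188)),(cs,(289,253))):
    m,e,n=comp(mask_yel(c["color"]),u); print("yel",e,n,back(c,e,.048).round(4))
a=cv2.resize(ct["color"][120:330,290:450],None,fx=2.8,fy=2.8,interpolation=3); b=cv2.resize(cs["color"][210:390,180:340],None,fx=2.1,fy=2.1,interpolation=3)
o=np.zeros((588,800,3),np.uint8);o[:a.shape[0],:a.shape[1]]=a;o[:b.shape[0],450:450+b.shape[1]]=b[:,:350];cv2.imwrite("pics/crop1.png",o)
E
sed -i 's/h\[...,1\]>170)&(h\[...,2\]>70/h[...,1]>170)\&(h[...,2]>100/; s/h\[...,0\]<6)/h[...,0]<9)/' h.py
python3 fit1.py
```

```text
hsv red [  2 165 193] [  2 165 193] [  2 183 192] [  2 183 199] yel [ 31 140 197] [ 30 132 203] blk [64 65 68] [26 35 43] wood [ 21 111 170] [ 20 128 155] [ 21 112 171]Traceback (most recent call last):
  File "fit1.py", line 5, in <module>
    mt,e1,n1=comp(mask_red(ct["color"]),(371,208)); ms,e2,n2=comp(mask_red(cs["color"]),(287,310)); print(e1,n1,e2,n2)
             ~~~~^^^^^^^^^^^^^^^^^^^^^^^^^^^^^^^^^
  File "h.py", line 30, in comp
    k=max(k,key=lambda i:st[i][4]); return (l==k).astype(np.uint8),ce[k],st[k][4]
ValueError: max() iterable argument is empty
```

```bash
sed -i 's/>170)&(h/>130)\&(h/; s/\[...,1\]>150)/[...,1]>118)/; s/(h\[...,0\]>25)/(h[...,0]>26)/; s/max(2)<45/max(2)<75/' h.py
python3 fit1.py
```

```text
hsv red [  2 164 193] [  2 164 193] [  3 184 193] [  2 182 198] yel [ 31 140 197] [ 30 135 202] blk [64 66 68] [27 34 42] wood [ 21 111 170] [ 20 130 157] [ 21 113 172]
[370.7281106  206.29677419] 1085 [286.88454545 310.96727273] 1100
wedge both [ 0.5279 -0.1687  1.5325] 87.8 0.11
wedge top [ 0.5278 -0.1689  1.5418] 88.3 0.045
wedge side [ 0.5278 -0.1668  1.5286] 87.6 0.06
wedge both [ 0.5278 -0.1696 -1.5595] -89.4 0.24
wedge top [ 0.5279 -0.1703 -1.559 ] -89.3 0.068
wedge side [ 0.528  -0.1673 -1.5962] -91.5 0.164
10315
8176
slab both 0.068 [ 0.5061  0.06   -0.1669] 0.1069
 foot [ 0.5586 -0.0502  0.    ]
slab both 0 [ 0.5069  0.0568 -0.1938] 0.096
 foot [ 0.5564 -0.0548  0.    ]
slab top 0.068 [ 0.5052  0.0588 -0.1485] 0.0634
 foot [ 0.5597 -0.0504  0.    ]
slab top 0 [ 0.5054  0.0571 -0.1568] 0.0631
 foot [ 0.5589 -0.0526  0.    ]
slab side 0.068 [ 0.5063  0.0606 -0.1674] 0.0406
 foot [ 0.5587 -0.0497  0.    ]
slab side 0 [ 0.5073  0.0566 -0.2052] 0.0269
 foot [ 0.5555 -0.0555  0.    ]
yel [321.16363636 188.23636364] 110 [ 0.5597 -0.0549  0.048 ]
yel [289.25742574 251.87128713] 101 [ 0.5601 -0.0558  0.048 ]
```

View pics/crop1.png

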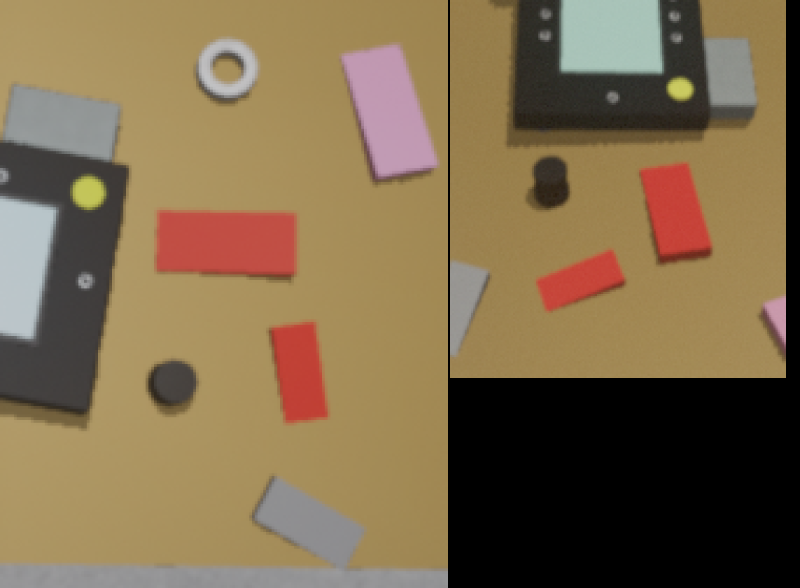

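The crop shows the larger red wedge at (226,243), its thin edge towards the stage and its heel face at the right. The small red decoy is at (299,372), the loupe at (173,382) and the ring at (227,70). The wedge fits at (0.528, -0.169) heading 88°. The foot is near (0.558, -0.052) and the stage's y axis heads about 81°, so I'll nudge the wedge sideways into line first.

```bash
python3 -m creep '[[45,-38.4,0,0,0,0,1],[45,-38.4,0,0,0,0,1],[45,-38.4,0,0,0,0,0.9],[45,-38.4,0,0,0,0,0.8],[45,-38.4,0,0,0,0,0.7],[45,-38.4,0,0,0,0,0.6],[45,-38.4,0,0,0,0,0.575],[45,-38.4,0,0,0,0,0.575],[45,-38.4,0,0,0,0,0.575],[45,-38.4,0,0,0,0,0.575]]' && python3 -m creep '[[48,-41,0,0,0,0,0.575],[48,-41,0,0,0,0,0.575],[48,-41,0,0,0,0,0.575],[0,0,0,0,0,-6.8,0.575],[0,0,0,0,0,-6.8,0.575],[0,0,30,0,0,0,0.575],[0,0,40,0,0,0,0.575],[0,0,40,0,0,0,0.575],[0,0,30,0,0,0,0.575],[0,0,0,0,0,0,0.575]]'
```

```text
time_s: 2.45
tcp_pos: [0.4222, 0.012, 0.2232]
ee_rot: [[-0.384, -0.923, 0.002], [-0.923, 0.384, 0.001], [-0.001, -0.001, -1.0]]
wrist_force: [1.1, 0.5, -0.5]
gripper_width: 0.576
time_s: 3.7
tcp_pos: [0.4776, -0.1646, 0.0807]
ee_rot: [[-0.157, -0.988, -0.005], [-0.988, 0.157, 0.0], [0.001, 0.005, -1.0]]
wrist_force: [0.4, 0.3, 0.2]
gripper_width: 0.576
```

```bash
python3 -m creep '[[0,0,25,0,0,0,0.575],[0,0,25,0,0,0,0.575],[0,0,15,0,0,0,0.575],[0,0,5,0,0,0,0.575],[0,0,0,0,0,0,0.575],[0,0,0,0,0,0,0.575],[0,0,0,0,0,0,0.575],[0,0,0,0,0,0,0.575],[0,0,0,0,0,0,0.575],[0,0,0,0,0,0,0.575]]'
python3 - <<'E'
from h import *
c=capture("side"); cv2.imwrite("pics/s2.png",cv2.resize(c["color"][200:400,170:400],None,fx=3,fy=3,interpolation=3))
E
```

```text
time_s: 4.95
tcp_pos: [0.4793, -0.1646, 0.0126]
ee_rot: [[-0.157, -0.988, 0.0], [-0.988, 0.157, -0.0], [0.0, -0.0, -1.0]]
wrist_force: [1.1, 0.3, 0.8]
gripper_width: 0.573
```

View pics/s2.png

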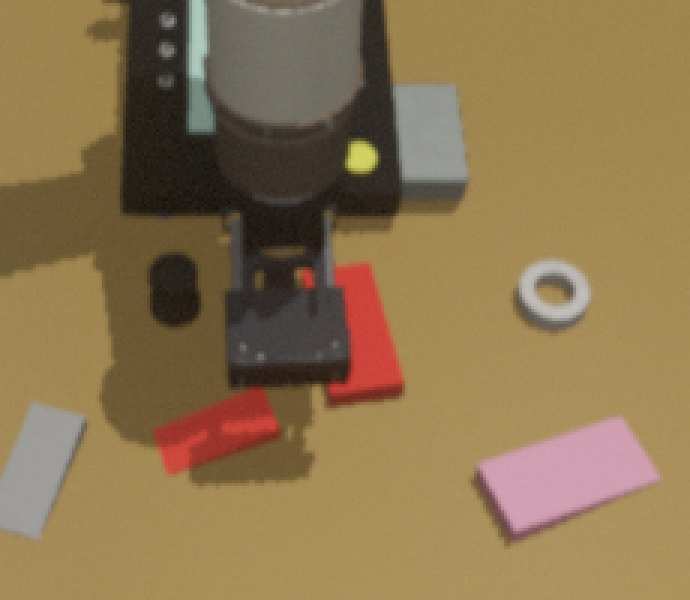

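The gripper stands clear on the left of the wedge, between the loupe at crop (175,290) and the wedge at (360,330). Next I'll lower it and push sideways.

```bash
python3 -m creep '[[0,0,5,0,0,0,0.575],[0,0,5,0,0,0,0.575],[0,-3,0,0,0,0,0.575],[0,-4,0,0,0,0,0.575],[0,-4,0,0,0,0,0.575],[0,-4,0,0,0,0,0.575],[0,-4,0,0,0,0,0.575],[0,-4,0,0,0,0,0.575],[0,-2.7,0,0,0,0,0.575],[0,0,0,0,0,0,0.575]]'
python3 -m creep '[[0,8,0,0,0,0,0.575],[0,10,0,0,0,0,0.575],[0,0,-30,0,0,0,0.4],[0,0,-50,0,0,0,0.345],[0,0,-40,0,0,0,0.345],[-40,0,0,0,0,9,0.345],[-40,0,0,0,0,10,0.345],[0,0,0,0,0,10,0.345],[0,0,0,0,0,10,0.345],[0,0,0,0,0,10,0.345]]'
cat > f2.py <<'E'
from h import *
import sys
x0=[float(a) for a in sys.argv[1:4]]; x0[2]=np.radians(x0[2]); u=sys.argv[4:]
cs=[capture("top"),capture("side")]
C=[];M=[]
for c in cs:
    try:
        m,e,n=comp(mask_red(c["color"]),proj(c,[x0[0],x0[1],.008]),15); print(e,n); C.append(c);M.append(m)
        v,f=fit([c],[m],x0,WP); print(np.round(v[:2],4),np.degrees(v[2]).round(1),round(f,3))
    except ValueError: print("none")
if len(C)==2: v,f=fit(C,M,x0,WP)
h=np.array([np.cos(v[2]),np.sin(v[2])]); d=np.array([.558,-.052])-v[:2]
print("wedge",np.round(v,4),np.degrees(v[2]).round(1),"foot ahead of centre, left of line (mm)",(d@h*1e3).round(1),((-h[1]*d[0]+h[0]*d[1])*1e3).round(1))
E
python3 f2.py .538 -.166 81
```

```text
time_s: 6.25
tcp_pos: [0.505, -0.1687, 0.0025]
ee_rot: [[-0.157, -0.988, 0.0], [-0.988, 0.157, -0.0], [-0.0, -0.0, -1.0]]
wrist_force: [-0.4, 0.2, -0.2]
gripper_width: 0.576
time_s: 7.5
tcp_pos: [0.5045, -0.0881, 0.1224]
ee_rot: [[-0.851, -0.525, -0.001], [-0.525, 0.851, 0.0], [0.0, 0.0, -1.0]]
wrist_force: [-0.7, -0.3, -0.0]
gripper_width: 0.346
none
[293.64850136 311.96821072] 1101
[ 0.5416 -0.1725] 80.7 0.054
wedge [ 0.5416 -0.1725  1.4089] 80.7 foot ahead of centre, left of line (mm) 121.5 3.3
```

The wedge is now at heading 80.7°, with its line about 3 mm off the foot, which is close enough. I'll go behind the heel with the fingers spread 30 mm.

```bash
python3 -m creep '[[21,-50,0,0,0,0,0.345],[21,-50,0,0,0,0,0.345],[21,-49,0,0,0,0,0.345],[0,0,0,0,0,10.2,0.345],[0,0,0,0,0,10.2,0.345],[0,0,0,0,0,10.2,0.345],[0,0,0,0,0,10.1,0.345],[0,0,30,0,0,0,0.345],[0,0,30,0,0,0,0.345],[0,0,0,0,0,0,0.345]]'; python3 -m creep '[[0,0,0,0,0,0,0.345],[0,0,20,0,0,0,0.345],[0,0,20,0,0,0,0.345],[0,0,10,0,0,0,0.345],[0,0,6,0,0,0,0.345],[0,0,0,0,0,0,0.345],[0,0,0,0,0,0,0.345],[0,0,0,0,0,0,0.345],[0,0,0,0,0,0,0.345],[0,0,0,0,0,0,0.345]]'
```

```text
time_s: 8.85
tcp_pos: [0.5286, -0.2475, 0.0603]
ee_rot: [[-0.989, 0.15, -0.006], [0.15, 0.989, 0.001], [0.006, 0.001, -1.0]]
wrist_force: [-0.3, -0.0, 0.3]
gripper_width: 0.347
time_s: 10.1
tcp_pos: [0.5311, -0.248, 0.0067]
ee_rot: [[-0.988, 0.152, 0.0], [0.152, 0.988, -0.0], [-0.0, -0.0, -1.0]]
wrist_force: [0.1, -0.1, -0.1]
gripper_width: 0.345
```

```bash
python3 -m creep '[[0,5,0,0,0,0,0.345],[0,5,0,0,0,0,0.345],[0,6,0,0,0,0,0.345],[0,7,0,0,0,0,0.345],[0.5,8,0,0,0,0,0.345],[0.5,8,0,0,0,0,0.345],[0.5,8,0,0,0,0,0.345],[0.5,8,0,0,0,0,0.345],[0.5,6,0,0,0,0,0.345],[0.5,4,0,0,0,0,0.345]]'; python3 f2.py .55 -.12 81
python3 - <<'E'
from h import *
c=capture("side"); cv2.imwrite("pics/s3.png",cv2.resize(c["color"][200:400,170:400],None,fx=3,fy=3,interpolation=3))
E
```

```text
time_s: 11.35
tcp_pos: [0.538, -0.1831, 0.0066]
ee_rot: [[-0.989, 0.151, -0.0], [0.151, 0.989, -0.0], [0.0, -0.0, -1.0]]
wrist_force: [0.4, -5.7, 0.7]
gripper_width: 0.348
[356.51136364 199.39772727] 352
[ 0.5544 -0.1073] 69.2 2.126
[293.53333333 298.33333333] 75
[ 0.5625 -0.0975] 74.3 12.159
wedge [ 0.5541 -0.1042  1.2598] 72.2 foot ahead of centre, left of line (mm) 50.8 12.2
```

View pics/s3.png

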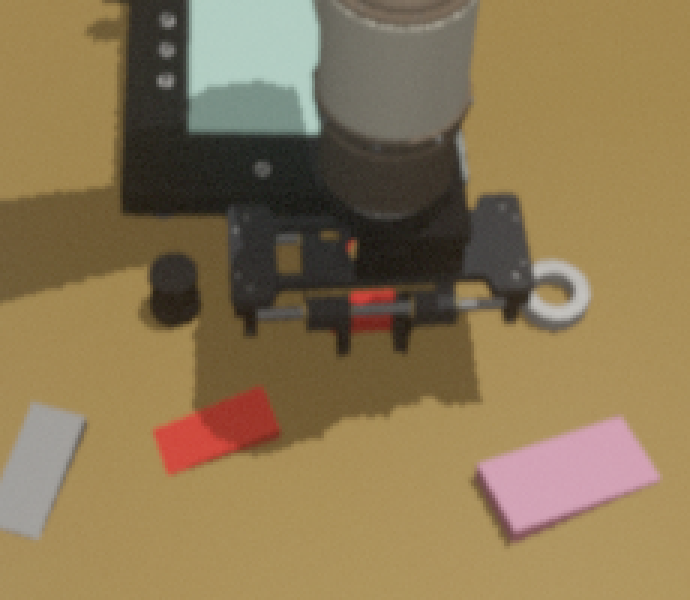

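The two fingers hold the heel at (375,315) in the crop and the loupe and ring are untouched. A force of 5.7 N at 13 mm before the foot's centre means the thin edge is meeting the dome, so I keep pushing.

```bash
python3 -m creep '[[0,4,0,0,0,0,0.345],[0,4,0,0,0,0,0.345],[0,5,0,0,0,0,0.345],[0,5,0,0,0,0,0.345],[0,5,0,0,0,0,0.345],[0,5,0,0,0,0,0.345],[0,5,0,0,0,0,0.345],[0,5,0,0,0,0,0.345],[0,4,0,0,0,0,0.345],[0,0,0,0,0,0,0.345]]'
```

```text
time_s: 12.75
tcp_pos: [0.5434, -0.143, 0.0066]
ee_rot: [[-0.988, 0.152, -0.002], [0.152, 0.988, -0.001], [0.002, -0.001, -1.0]]
wrist_force: [-1.6, -6.5, 1.6]
gripper_width: 0.345
```

```bash
python3 -m creep '[[0,2,0,0,0,0,0.345],[0,2,0,0,0,0,0.345],[0,2,0,0,0,0,0.345],[0,1,0,0,0,0,0.345],[0,1,0,0,0,0,0.345],[0,0,0,0,0,0,0.345],[0,0,0,0,0,0,0.345],[0,0,0,0,0,0,0.345],[0,0,0,0,0,0,0.345],[0,0,0,0,0,0,0.345]]'; python3 -m creep '[[0,1,0,0,0,0,0.345],[0,1,0,0,0,0,0.345],[0,1,0,0,0,0,0.345],[0,0,0,0,0,0,0.345],[0,0,0,0,0,0,0.345],[0,0,0,0,0,0,0.345],[0,0,0,0,0,0,0.345],[0,0,0,0,0,0,0.345],[0,0,0,0,0,0,0.345],[0,0,0,0,0,0,0.345]]'
```

```text
time_s: 14.0
tcp_pos: [0.5445, -0.1355, 0.0066]
ee_rot: [[-0.988, 0.152, -0.002], [0.152, 0.988, -0.001], [0.002, -0.002, -1.0]]
wrist_force: [-0.1, -7.7, 0.6]
gripper_width: 0.34
time_s: 15.25
tcp_pos: [0.545, -0.1326, 0.0066]
ee_rot: [[-0.988, 0.152, -0.002], [0.152, 0.988, -0.001], [0.002, -0.002, -1.0]]
wrist_force: [-1.6, -6.4, 0.7]
gripper_width: 0.344
```

```bash
python3 -m creep '[[0,1,0,0,0,0,0.345],[0,0,0,0,0,0,0.345],[0,1,0,0,0,0,0.345],[0,0,0,0,0,0,0.345],[0,1,0,0,0,0,0.345],[0,0,0,0,0,0,0.345],[0,0,0,0,0,0,0.345],[0,0,0,0,0,0,0.345],[0,0,0,0,0,0,0.345],[0,0,0,0,0,0,0.345]]'
python3 - <<'E'
from h import *
c=capture("side"); m,e,n=comp(mask_red(c["color"]),proj(c,[.557,-.11,.01]),20); print(e,n)
E
```

```text
time_s: 16.5
tcp_pos: [0.5451, -0.1308, 0.0066]
ee_rot: [[-0.988, 0.152, -0.003], [0.152, 0.988, -0.003], [0.002, -0.003, -1.0]]
wrist_force: [-1.5, -12.7, -0.0]
gripper_width: 0.349
[290.67032967 285.14285714] 91
```

```bash
python3 -m creep '[[0,1,0,0,0,0,0.345],[0,0,0,0,0,0,0.345],[0,1,0,0,0,0,0.345],[0,0,0,0,0,0,0.345],[0,0,0,0,0,0,0.345],[0,0,0,0,0,0,0.345],[0,0,0,0,0,0,0.345],[0,0,0,0,0,0,0.345],[0,0,0,0,0,0,0.345],[0,0,0,0,0,0,0.345]]'
```

```text
time_s: 17.8
tcp_pos: [0.545, -0.1302, 0.0066]
ee_rot: [[-0.988, 0.153, -0.004], [0.153, 0.988, -0.004], [0.003, -0.004, -1.0]]
wrist_force: [-1.1, -19.4, 0.3]
gripper_width: 0.342
```

It has reached the firm stop: 19 N, and the finger no longer advances. I back off and check.

```bash
python3 -m creep '[[0,-4,0,0,0,0,0.345],[0,-10,0,0,0,0,0.345],[0,-15,0,0,0,0,0.345],[0,0,-40,0,0,0,0.345],[0,0,-50,0,0,0,0.2],[0,-30,-50,0,0,0,0],[0,-50,0,0,0,0,0],[0,-50,0,0,0,0,0],[0,-50,0,0,0,0,0],[0,0,0,0,0,0,0]]'
python3 - <<'E'
from h import *
ct,cs=capture("top"),capture("side")
P=[];
for c,u in((ct,(321,188)),(cs,(289,251))):
    try: m,e,n=comp(mask_yel(c["color"]),u); print("yel",e,n,back(c,e,.056).round(4),back(c,e,.048).round(4))
    except ValueError: print("no yel")
for n in("top","side"): print([(o,[(round(r["p"],2),np.round(r["xy"])) for r in find_in(n,o)[:1]]) for o in("loupe","ring_gauge","screwdriver")])
a=cv2.resize(cs["color"][225:325,215:350],None,fx=5.8,fy=5.8,interpolation=3)
cv2.imwrite("pics/s4.png",a)
E
```

```text
time_s: 19.05
tcp_pos: [0.5139, -0.3357, 0.1461]
ee_rot: [[-0.988, 0.156, -0.0], [0.156, 0.988, 0.0], [0.0, 0.0, -1.0]]
wrist_force: [0.1, 0.2, -0.3]
gripper_width: 0.003
yel [320.48672566 188.54867257] 113 [ 0.5573 -0.0528  0.056 ] [ 0.559  -0.0534  0.048 ]
no yel
[('loupe', [(0.49, array([351., 256.]))]), ('ring_gauge', [(0.72, array([372., 145.]))]), ('screwdriver', [(0.84, array([179., 177.]))])]
[('loupe', [(0.92, array([224., 293.]))]), ('ring_gauge', []), ('screwdriver', [(0.69, array([270., 164.]))])]
```

View pics/s4.png

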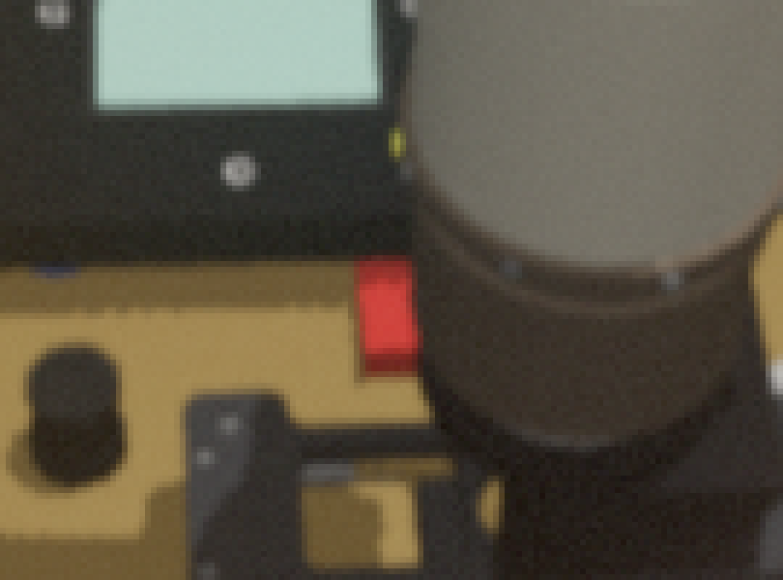

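The wedge at crop (390,315) is half under the slab's edge at (250,265). The disc's top-view position fits height 56 mm directly above the foot at (0.557, -0.053), so the stage looks level. The arm hides the disc in this view. Next is the press, with the fingers shut.

```bash
python3 -m creep '[[0,30,0,0,0,0,0],[0,57,0,0,0,0,0],[0,57,0,0,0,0,0],[0,57,0,0,0,0,0],[1,57,0,0,0,0,0],[0,28,0,0,0,0,0],[0,0,20,0,0,0,0],[0,0,30,0,0,0,0],[0,0,20,0,0,0,0],[0,0,0,0,0,0,0]]'; python3 -m creep '[[0,0,0,0,0,0,0],[0,0,3,0,0,0,0],[0,0,3,0,0,0,0],[0,0,3,0,0,0,0],[0,0,3,0,0,0,0],[0,0,2,0,0,0,0],[0,0,0,0,0,0,0],[0,0,0,0,0,0,0],[0,0,0,0,0,0,0],[0,0,0,0,0,0,0]]'
```

```text
time_s: 20.7
tcp_pos: [0.5562, -0.0493, 0.0752]
ee_rot: [[-0.989, 0.151, -0.004], [0.151, 0.989, -0.001], [0.003, -0.001, -1.0]]
wrist_force: [0.6, -0.0, -0.3]
gripper_width: 0.008
time_s: 21.95
tcp_pos: [0.5575, -0.0497, 0.0626]
ee_rot: [[-0.988, 0.152, 0.0], [0.152, 0.988, 0.0], [-0.0, 0.0, -1.0]]
wrist_force: [0.2, 0.1, -0.5]
gripper_width: 0.007
```

```bash
python3 -m creep '[[0,-3,0,0,0,0,0],[0,0,2,0,0,0,0],[0,0,2,0,0,0,0],[0,0,1,0,0,0,0],[0,0,1,0,0,0,0],[0,0,1,0,0,0,0],[0,0,0.5,0,0,0,0],[0,0,0,0,0,0,0],[0,0,0,0,0,0,0],[0,0,0,0,0,0,0]]'
```

```text
time_s: 23.2
tcp_pos: [0.557, -0.0527, 0.0564]
ee_rot: [[-0.989, 0.151, 0.0], [0.151, 0.989, -0.0], [-0.0, -0.0, -1.0]]
wrist_force: [-3.5, 1.1, 9.2]
gripper_width: 0.001
```

Contact came at z = 56.4 mm, which is the level height. I'll press a little harder to check that it holds.

```bash
python3 -m creep '[[0,0,0.7,0,0,0,0],[0,0,0.7,0,0,0,0],[0,0,0,0,0,0,0],[0,0,0,0,0,0,0],[0,0,0,0,0,0,0],[0,0,0,0,0,0,0],[0,0,0,0,0,0,0],[0,0,0,0,0,0,0],[0,0,0,0,0,0,0],[0,0,0,0,0,0,0]]'
```

```text
time_s: 24.45
tcp_pos: [0.557, -0.0527, 0.0563]
ee_rot: [[-0.989, 0.151, 0.001], [0.151, 0.989, -0.001], [-0.001, -0.001, -1.0]]
wrist_force: [-5.4, 1.7, 15.8]
gripper_width: 0.008
```

It held: 15.8 N and the tip moved only 0.1 mm. Now I back off well clear and check.

```bash
python3 -m creep '[[0,0,-3,0,0,0,0],[0,0,-15,0,0,0,0],[0,0,-40,0,0,0,0],[0,0,-50,0,0,0,0],[0,0,-50,0,0,0,0],[30,43,0,0,0,0,0],[30,43,0,0,0,0,0],[30,43,0,0,0,0,0],[30,43,0,0,0,0,0],[30,43,0,0,0,0,0]]'; python3 -m creep '[[30,43,0,0,0,0,0],[30,43,0,0,0,0,0],[30,43,0,0,0,0,0],[30,43,0,0,0,0,0],[30,43,0,0,0,0,0],[30,43,0,0,0,0,0],[30,43,0,0,0,0,0],[30,43,0,0,0,0,0],[0,0,0,0,0,0,0],[0,0,0,0,0,0,0]]'
python3 - <<'E'
from h import *
ct,cs=capture("top"),capture("side")
for c,u in((ct,(321,188)),(cs,(289,251))):
    m,e,n=comp(mask_yel(c["color"]),u); print("yel",e,n,back(c,e,.056).round(4),back(c,e,.048).round(4))
for n,c in(("top",ct),("side",cs)): print([(o,[(round(r["p"],2),np.round(r["xy"]),back(c,r["xy"],0).round(3)[:2]) for r in find_in(n,o)[:1]]) for o in("loupe","ring_gauge","screwdriver")])
a=cs["color"][150:350,180:400]; b=cv2.imread("pics/side0.png")[150:350,180:400]
cv2.imwrite("pics/s5.png",cv2.resize(np.hstack([b[:,:200],a[:,:200]]),None,fx=2,fy=2,interpolation=3))
E
```

```text
time_s: 25.7
tcp_pos: [0.4405, 0.184, 0.2125]
ee_rot: [[-0.988, 0.152, 0.001], [0.152, 0.988, 0.001], [-0.001, 0.001, -1.0]]
wrist_force: [1.0, 0.2, 0.2]
gripper_width: 0.009
time_s: 26.95
tcp_pos: [0.2562, 0.5585, 0.2116]
ee_rot: [[-0.988, 0.151, -0.0], [0.151, 0.988, -0.001], [0.0, -0.001, -1.0]]
wrist_force: [0.4, 0.1, -1.1]
gripper_width: 0.006
yel [320.4173913 188.6173913] 115 [ 0.5572 -0.0526  0.056 ] [ 0.5588 -0.0532  0.048 ]
yel [288.35416667 248.98958333] 96 [ 0.5582 -0.0538  0.056 ] [ 0.5601 -0.0476  0.048 ]
[('loupe', [(0.74, array([350., 257.]), array([ 0.412, -0.124]))]), ('ring_gauge', [(0.51, array([368., 141.]), array([ 0.684, -0.169]))]), ('screwdriver', [(0.86, array([177., 178.]), array([0.59 , 0.276]))])]
[('loupe', [(0.69, array([228., 294.]), array([ 0.415, -0.104]))]), ('ring_gauge', [(0.95, array([357., 300.]), array([ 0.68 , -0.175]))]), ('screwdriver', [(0.64, array([271., 163.]), array([0.595, 0.286]))])]
```

View pics/s5.png

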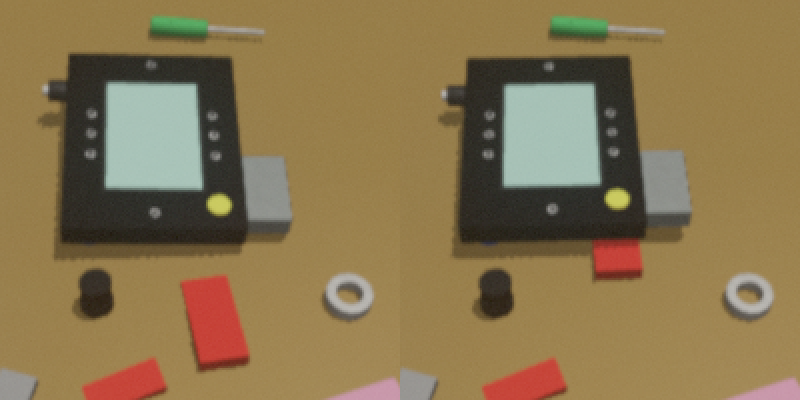

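Before (left) and after (right): the wedge is under the corner at (617,258) and the disc at (617,199) has risen. Both cameras agree on a disc height of 56 mm, within 1.6 mm, and disagree for 48 mm. The loupe, ring and screwdriver have not moved.

```bash
python3 -c "
from station import finish_job
print(finish_job())"
```

```text
the job is handed in; nothing more can be done
None
```

The red wedge is under the short foot, the stage is level and held when pressed, and the arm is clear of everything. I handed the job in at about 27 s of the 59 s allowed.

- **Pushing the wedge:** I nudged the larger red wedge sideways into line with the foot. I then pushed its heel with two fingers, about 107 mm of travel, until it met the firm stop. The force rose from about 7 N to 19 N there with almost no further movement.
- **Press check:** With the fingers shut, I touched the yellow disc at 56.4 mm above the bench, against 56 mm expected when level. At 15.8 N the tip moved only 0.1 mm.
- **Last pictures:** After backing off, the two cameras' disc positions match within 2 mm for a height of 56 mm, but differ by about 6 mm for the tilted 48 mm. The loupe, ring gauge and screwdriver show no movement in the before-and-after pictures.
- **Checks that failed or were weak:**
  - The wedge fit was unusable while the gripper hid the wedge mid-push, so I used the travel and the force there.
  - The disc was hidden from the side camera in the first level check. The final picture covered that.
  - I did not measure the final angle of the stage directly. Level is judged from the press height and the disc position.

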